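Open the latched sample carrier and hold its gate

ROBOT

A 6-joint arm with a two-finger parallel gripper is mounted at the origin on a cart in front of the work surface, level with it; the furniture and walls round the work are solid. World frame = base frame: x ahead of the robot, y to its left, z up, the work surface at z = 0. Lengths are in m, angles in rad, forces in N, time in s.
With the tool pointing down it reaches from about 0.25 to 0.725 m from the base axis. Payload 9.7 kg.
Tool frame: the origin (TCP) lies midway between the tips of the shut fingers; the grasp point (between the pads) lies 19 mm behind it (arm.pinch_z is the distance from the TCP to the grasp point, in m); z points along the fingers, y is the line along which they close (so a half turn about z gives the same grasp; the last joint's range is limited). The gripper opens to 85 mm and grips with 20 to 120 N. Pads are 22 mm wide; open, the fingers measure 114 mm over their backs; the gripper's body (76 mm by 85 mm) begins 54 mm behind the grasp point. The pads swing forward as they close: fully open they stand 13 mm farther back than shut.
Start: joints at [-1.114, 0.087, 0.176, 1.66, 0, 1.571], TCP at [0.243, -0.494, 0.231] pointing down, gripper open.
Joint ranges: [-3.13, 3.13], [-0.85, 1.81], [-1.15, 1.24], [-2.2, 2.28], [-1.44, 1.52], [-3.14, 3.14]. Speed limits (rad/s): [2.22, 2.22, 2.57, 3.14, 3.14, 3.14].

INTERFACE

Orientations are given as a unit quaternion [w, x, y, z].
In Python, from rig import arm gives the robot as it stands. The module is installed in compiled form; this text tells all that it offers.
- The arm moves only by the shell command python3 -m pendant 'ROWS'. ROWS is text: rows parted by semicolons, each of 7 numbers parted by spaces: the shift along the tool's x, y, z in mm, then the turn, a rotation vector about the tool's x, y, z in degrees, then the finger opening in mm, from 0 to 85.4. In form: dx dy dz rx ry rz hand; .... A call has 1 to 5 rows; each row is the pose to reach, as a shift and turn from the pose commanded when the call began, along the tool's axes at that moment; what a row does not reach only later rows make up. A row lasts 1/12 s, in which the tool goes at most 41.7 mm and 7.16 degrees, less where a joint would pass 70% of its speed; a pose out of reach is approached as far as the arm can. A call with a gripper value outside its range is refused whole. The fingers move at their own pace and stop on an object; the grip force is fixed at half the most. Time passes only in rows, so rows that repeat a pose let the fingers close. It gives the time, the measured TCP pose, the force, the opening and the grip force at its end, in the units of the state.
- arm.get_state(): the state, without advancing time (a new reading comes with each control period).
- arm.capture(name): name is "scene" or "top"; returns (picture, depth): 480x640x3 uint8, blue, green, red; 480x640 float32, m along the optical axis (not along the pixel's ray), 0 where there is no reading.
- arm.camera_params(name): a dict with "fx", "fy", "cx", "cy" (pixels), "rvec" (rotation vector, rad) and "tvec" (3), from world to camera coordinates, as OpenCV has them. Camera axes: x right, y down, z forward; pixel columns grow to the right and rows downward; lengths in m; the calibration is good to about 2 mm. A picture is of the moment at which its call begins. camera_params takes no time and is no camera call.
- arm.close_job(): hands the job in; it is judged then, once.
The state is a dict: "t": time; "q": joint angles; "qd": joint speeds; "joint_efforts": joint torques, N m; "tcp_pos": TCP position; "orientation": TCP orientation; "wrist_force": force on the tool from outside, world axes, zero at the start; "moment": the same for the moment, N m; "width": finger opening in m; "grip_force": force on a finger pad.
Only numpy, scipy, OpenCV 4.12 (cv2) and the standard library are available. Lean on these libraries where they do the work, as an engineer would, in place of code of your own. Each camera call takes 0.05 s, during which the arm holds its last target. There are 200 camera calls.

TASK

Make the sample carrier on the bench mat ready for unloading: first press its hold-down lever down until it clicks and stays down by itself, then squeeze in the catch nearer the gate and after it the catch further from the gate. Then swing the gate out by its upright post, past the ball catch, until it stands about square to the carrier's front, and finish while still gripping the post and holding the gate there. Leave the bottle, beaker, dish and timer where they stand.

Things in the scene. Friction and masses are not known exactly. Their poses are not given: they have to be found in the camera images.
- carrier: white open-topped carrier fixed on a thin grey mat; box 160 (x) x 148 (y) mm, walls to z 95, contents below z 45. Origin: middle of its underside, 2 mm above the worktop. Carrier frame: z up, -x gate side, +y hinge and lever side, -y catch side; offsets below are in it, in mm. Tallest: post z 164, catches 140, lever housing 120 (x -73 to -53, y 81 to 111).
- hold_lever (a joint): hold-down lever on the +y side, rad: 0 raised (start, sprung up), grows as pressed down. Pivot: a y line at (60, 96, 100); it points to -x, rising at 0.30 rad at the start. A sprung pawl resists from about 0.16, snaps over its nose at about 0.24 and keeps it at about 0.30 (level); stop at 0.335. Pressing the pad takes 1 to 2 N at first, about 10 N at the pawl.
- pad_top (a point): middle of the upper face of the lever's black rubber pad, 34 (x) x 26 (y) mm: at (-16, 96, 134) raised, (-22, 96, 110) when held down. Press it straight down. Its frame tips with the lever (z out of the pad).
- lever_pad: the same rubber pad as a body; origin in the middle of its underside, 6 mm thick
- front_catch (a joint): button of the catch nearer the gate, m: 0 out (start up to 0.002), 0.010 fully in (stop). It moves to +y, towards its fixed grey block, and stays where it is pushed (friction about 5 N). It frees the gate when in more than about 0.005; push it fully in.
- front_button (a point): middle of the outer (-y) face of the front catch's black button, 26 (x) x 30 (z), at (-20, -104, 122) out, (-20, -94, 122) in. Its fixed block is 28 (x) wide, z 93 to 138, inner face at y -62: squeeze across button and block, 42 mm apart at first, 32 when in. The block does not yield: centre the jaws on the squeezed width (y -78).
- rear_catch (a joint): button of the catch further from the gate, m: the same as front_catch
- rear_button (a point): the same point on the rear catch's button: (45, -104, 122) when out, (45, -94, 122) when in; same block behind it
- gate (a joint): gate on the -x side, clear panel in an aluminium frame, rad: 0 closed, grows as it swings out to -x about the upright hinge at (-80, 60), clockwise from above; stop at 1.57. Barred until both catches are in. A spring closes it (1 to 3 N at the post); a ball catch resists from about 0.65 to 1.15 (up to about 9 N at the post). Let go beyond that, it falls back to about 1.1.
- gate_hinge (a point): point on the gate's hinge axis at the height for gripping the post: (-80, 60, 148)
- post_grip (a point): grip point on the gate's upright round steel post, 16 across, free from z 100 to 164; on its axis at z 148, 80 mm from the hinge axis: (-80, -20, 148) closed, (-160, 60, 148) at a right angle. Its frame turns with the gate. The gate's top edge is at z 96; the strap from the gate's end past the catches reaches z 120, 62 mm from the post.
- pull_post: the same post as a body; origin on its axis at its foot (z 96)
- amber_bottle: brown bottle with black cap, 54 across, 115 high; bystander, origin under its centre
- beaker: empty glass beaker, 53 across, 65 high; bystander, origin under its centre
- dish: petri dish, 60 across, 15 high; bystander, origin under its centre
- timer: white bench timer, 52 x 66 x 16; bystander, origin under its centre

How it is judged:
On the way, in this order (a step that is already met when the one before it is completed fails the run):
1. the hold-down lever is held down by its pawl, untouched (value of joint hold_lever above 0.26 rad and contact force between lever_pad and the arm below 0.2 N and contact force between lever_pad and the fingers below 0.2 N), for 0.2 s.
2. the catch nearer the gate is in (value of joint front_catch above 0.006 m), for 0.1 s.
3. the catch further from the gate is in (value of joint rear_catch above 0.006 m), for 0.1 s.
4. the gate is past its ball catch (value of joint gate above 1.2 rad), for 0.1 s.
At the end, for the whole second after the job is handed in: the fingers hold the post with the gate still and more than 1.25 rad open (a right angle is 1.57), the lever is held down (more than 0.26 rad) and both catches are in (more than 6 of 10 mm) (value of joint gate above 1.25 rad and contact force between pull_post and the fingers above 0.5 N and velocity of joint gate between -0.05 and 0.05 rad/s and value of joint hold_lever above 0.26 rad and value of joint each of front_catch, rear_catch above 0.006 m); the arm keeps its last pose, push and grip.
It fails at once if a bystander (bottle, beaker, dish or timer) was moved more than 20 mm or knocked over (distance of any of amber_bottle, beaker, dish, timer from where it was at the start of the episode above 0.02 m or angle between any of amber_bottle, beaker's own z axis and vertical above 0.5 rad).
It also fails if it takes over 64 s, if anything falls off the work surface, if the arm or the gripper's body presses on something with over 40 N, if the wrist force passes 120 N, or if a joint passes its speed limit or range.

## Working session

There is one attempt and no reset: what is moved stays moved. The work goes in short steps, Python scripts to look and compute and a shell command to move; the robot and the scene stay as the last step left them, time stands still between calls to the robot, and variables do not carry over. Pictures are saved under pics/ and viewed, at most 10 in all, crops included, and the job is handed in when it is done.

```bash
mkdir -p pics; cat > h.py <<'E'
import numpy as np, cv2
from scipy.spatial.transform import Rotation as R
from rig import arm
def cam(n):
    p=arm.camera_params(n); K=np.array([[p['fx'],0,p['cx']],[0,p['fy'],p['cy']],[0,0,1]])
    return K,cv2.Rodrigues(np.array(p['rvec'],float))[0],np.array(p['tvec'],float).ravel()
def cloud(n,d):
    K,Rm,t=cam(n); v,u=np.mgrid[:480,:640]
    P=np.stack([(u-K[0,2])/K[0,0]*d,(v-K[1,2])/K[1,1]*d,d],-1)
    return (P-t)@Rm
def ray(n,u,v,z):
    K,Rm,t=cam(n); c=-Rm.T@t; r=Rm.T@np.linalg.inv(K)@[u,v,1]
    return c+r*(z-c[2])/r[2]
def proj(n,P):
    K,Rm,t=cam(n); q=(np.atleast_2d(P)@Rm.T+t)@K.T
    return q[:,:2]/q[:,2:]
E
python3 - <<'E'
from h import *
for n in ("scene","top"):
    im,d=arm.capture(n); cv2.imwrite(f"pics/{n}0.png",im); np.savez(f"{n}0.npz",im=im,d=d)
    K,Rm,t=cam(n); print(n,-Rm.T@t,K[0,0],Rm[2])
s=arm.get_state(); print(s['t'],s['tcp_pos'],s['orientation'],arm.pinch_z,s['wrist_force'])
E
```

```text
scene [-0.21601968  0.75837163  0.99182567] 605.4091961646986 [ 0.56716489 -0.53660873 -0.62480002]
top [0.32641337 0.03331979 1.53846033] 548.795647729152 [ 0.1572284  -0.0065619  -0.98754047]
0.1 [ 0.24250668 -0.49339935  0.23062407] [-6.10490325e-04  9.74026538e-01  2.26433015e-01 -1.44556640e-04] 0.0187 [0.25188919 0.06683449 0.73655226]
```

View pics/scene0.png

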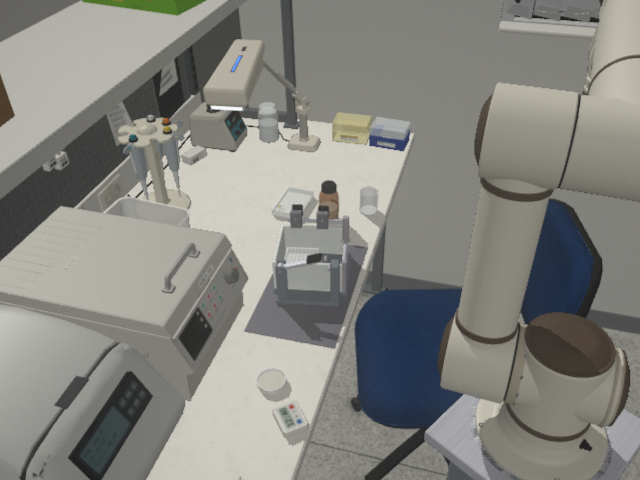

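View pics/top0.png

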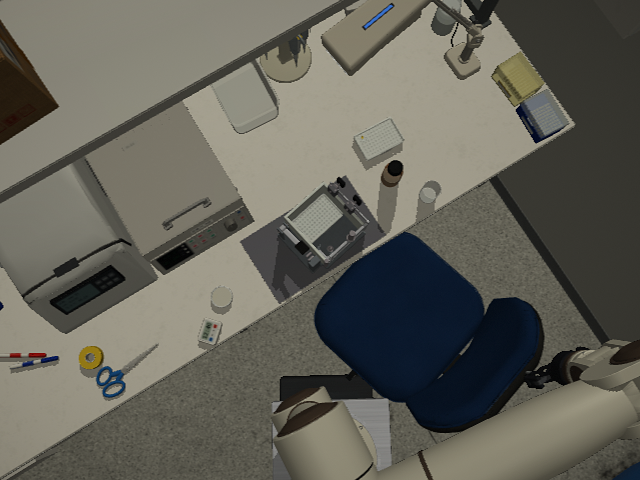

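The scene picture shows the carrier at about (312,262) with the bottle (328,200) and beaker (369,200) behind it. The top picture shows it at about (325,225) on its grey mat, with dish (221,298) and timer (209,333) to the left. I'll enlarge both views.

```bash
python3 - <<'E'
from h import *
a=np.load("top0.npz");b=np.load("scene0.npz")
A=cv2.resize(a['im'][160:310,235:445],None,fx=3.8,fy=3.8,interpolation=cv2.INTER_CUBIC);cv2.imwrite("pics/topc.png",A)
B=cv2.resize(b['im'][170:320,240:400],None,fx=4,fy=4,interpolation=cv2.INTER_CUBIC);cv2.imwrite("pics/scenec.png",B)
P=cloud("top",a['d'])
for u,v in [(325,225),(342,182),(358,202),(295,243),(310,265),(393,170),(429,192),(221,298),(209,333),(250,250)]: print(u,v,P[v,u].round(3))
E
```

```text
325 225 [ 0.628 -0.     0.037]
342 182 [ 0.723 -0.046  0.137]
358 202 [ 0.669 -0.087  0.13 ]
295 243 [0.565 0.081 0.124]
310 265 [0.507 0.044 0.119]
393 170 [ 0.758 -0.186  0.116]
429 192 [ 0.723 -0.303  0.006]
221 298 [0.434 0.293 0.018]
209 333 [0.34  0.326 0.017]
250 250 [ 0.569  0.214 -0.   ]
```

View pics/topc.png

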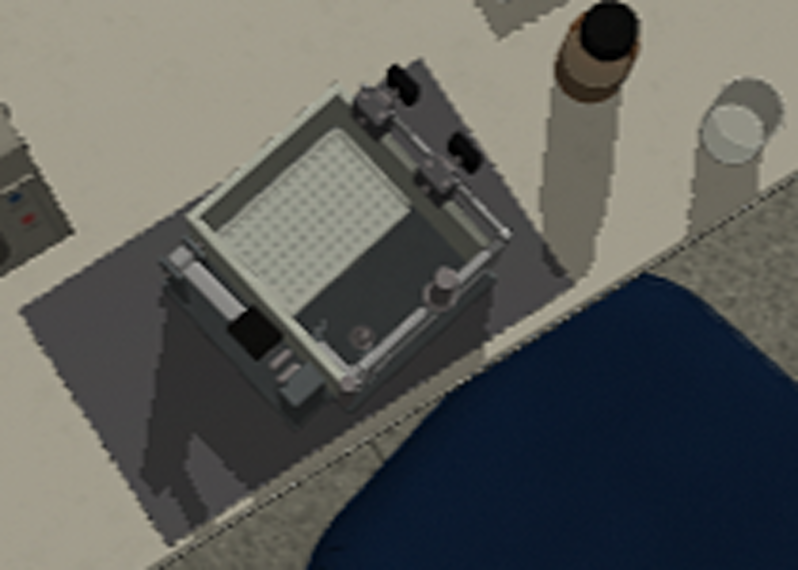

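View pics/scenec.png

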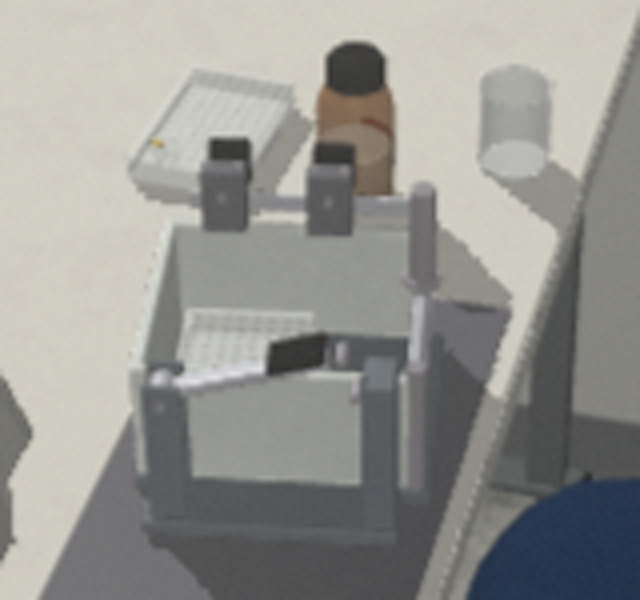

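```bash
cat > fit.py <<'E'
from h import *
from scipy.optimize import least_squares
def blobs(im,lo=10,hi=400,th=42):
    m=(im.max(2)<th).astype(np.uint8); n,_,st,c=cv2.connectedComponentsWithStats(m)
    return [(c[i].round(1),st[i,4]) for i in range(1,n) if lo<st[i,4]<hi]
a=np.load("top0.npz")['im'];b=np.load("scene0.npz")['im']
print([x for x in blobs(a) if 235<x[0][0]<445 and 160<x[0][1]<310]); print([x for x in blobs(b) if 240<x[0][0]<400 and 170<x[0][1]<320])
T=lambda u,v:((u+.5)/3.8-.5+235,(v+.5)/3.8-.5+160); S=lambda u,v:((u+.5)/4-.5+240,(v+.5)/4-.5+170)
obs=[("top",(-16,96,134),T(255,335)),("top",(-80,-20,164),T(447,277)),("top",(-63,96,120),T(302,384)),
("scene",(-80,-20,164),S(424,187)),("scene",(45,-62,93),S(225,230)),("scene",(-20,-62,93),S(331,234)),("scene",(-16,96,132),S(298,354)),
("top",(-80,60,96),T(350,381))]
def W(p,q): 
    c,s=np.cos(p[2]),np.sin(p[2]); q=np.array(q)/1000
    return np.array([p[0]+c*q[0]-s*q[1],p[1]+s*q[0]+c*q[1],q[2]+.002])
f=lambda p: np.concatenate([proj(n,W(p,q))[0]-o for n,q,o in obs])
r=least_squares(f,[.63,0,.75],loss='soft_l1'); print(r.x,np.degrees(r.x[2])); print(f(r.x).reshape(-1,2).round(1))
for k,q in dict(pad=(-16,96,134),fb=(-20,-104,122),rb=(45,-104,122),fsq=(-20,-78,122),rsq=(45,-78,122),post=(-80,-20,148),open=(-160,60,148),hinge=(-80,60,148)).items(): print(k,W(r.x,q).round(4),(proj("top",W(r.x,q))[0]-(235,160))*3.8)
np.save("p.npy",r.x)
E
python3 fit.py
```

```text
[(array([394.8, 167.8]), np.int32(189)), (array([340.6, 182. ]), np.int32(55)), (array([332.5, 192.2]), np.int32(39)), (array([356.8, 199.8]), np.int32(57)), (array([348.5, 209.6]), np.int32(35)), (array([281.4, 235.9]), np.int32(25)), (array([301.6, 247.2]), np.int32(121)), (array([396.9, 267.7]), np.int32(110)), (array([314.1, 266.9]), np.int32(59)), (array([384.1, 279. ]), np.int32(25)), (array([421.4, 289.4]), np.int32(14)), (array([439.4, 302.4]), np.int32(26))]
[]
[0.62611588 0.00185744 0.71539005] 40.98883044678429
[[-0.  -0.4]
 [-0.2  0.9]
 [-0.1  0.7]
 [ 0.1  0. ]
 [ 0.1  0.7]
 [-0.2  0.8]
 [-0.3 -0.6]
 [ 1.7 -1.8]]
pad [0.5511 0.0638 0.136 ] [253.57319292 332.01369133]
fb [ 0.6792 -0.0898  0.124 ] [470.18276566 147.29522182]
rb [ 0.7283 -0.0471  0.124 ] [406.61361826  80.69902894]
fsq [ 0.6622 -0.0701  0.124 ] [442.94893486 171.8947616 ]
rsq [ 0.7112 -0.0275  0.124 ] [379.39613828 105.04473141]
post [ 0.5788 -0.0657  0.15  ] [443.45984789 283.15316698]
open [ 0.466  -0.0578  0.15  ] [437.91055932 449.54896825]
hinge [ 0.5264 -0.0053  0.15  ] [356.6641826  362.24179259]
```

```bash
cat > go.py <<'E'
# usage: go.py x y z (carrier mm for the TCP) -> shift in tool axes, and turn about tool z to align tool x with carrier x
import sys; from h import *
p=np.load("p.npy"); s=arm.get_state(); q=s['orientation']; Rt=R.from_quat([q[1],q[2],q[3],q[0]])
Rc=R.from_euler('z',p[2]); o=np.array([p[0],p[1],.002])
for a in sys.argv[1:]:
    w=o+Rc.apply(np.array(a.split(','),float)/1000); print(a,"shift mm",(Rt.inv().apply(w-s['tcp_pos'])*1000).round(1))
print("turn",np.degrees((Rt.inv()*Rc*R.from_euler('x',np.pi)).as_rotvec()).round(1),"tcp carrier",(Rc.inv().apply(s['tcp_pos']-o)*1000).round(1),"t",round(s['t'],2),"q",np.round(s['q'],2),"F",np.round(Rc.inv().apply(s['wrist_force']),1),"w",round(s['width']*1000,1),"g",round(s['grip_force'],1))
E
python3 -m pendant '33 -23 0 0 0 -5 0; 66 -46 0 0 0 -10 0; 98 -68 0 0 0 -14.8 0; 131 -91 0 0 0 -14.8 0; 164 -114 0 0 0 -14.8 0'; python3 go.py -- 2>/dev/null; python3 go.py " -18,96,200"
```

```text
t: 0.52
tcp_pos: [0.3398, -0.3173, 0.231]
orientation: [-0.0, 0.937, 0.35, -0.0]
wrist_force: [0.6, -0.1, -0.4]
width: 0.0261
grip_force: 0.0
 -18,96,200 shift mm [ 407.4 -149.3   29. ]
turn [-0. -0. -0.] tcp carrier [-425.5  -53.1  229. ] t 0.52 q [-0.75 -0.12 -0.02  1.66  0.    1.68] F [ 0.4 -0.5 -0.4] w 26.1 g 0.0
```

```bash
python3 -m pendant '38 -14 0 0 0 0 0; 76 -28 0 0 0 0 0; 114 -42 0 0 0 0 0; 152 -56 0 0 0 0 0; 190 -70 0 0 0 0 0' >/dev/null; python3 -m pendant '38 -14 0 0 0 0 0; 76 -28 0 0 0 0 0; 114 -42 0 0 0 0 0; 152 -56 0 0 0 0 0; 190 -70 10 0 0 0 0' >/dev/null; python3 -m pendant '20 -6 10 0 0 0 0;20 -6 10 0 0 0 0;20 -6 10 0 0 0 0;20 -6 10 0 0 0 0'; python3 go.py " -18,96,140"; python3 - <<'E'
from h import *
im,d=arm.capture("scene"); cv2.imwrite("pics/s1.png",cv2.resize(im[130:330,230:430],None,fx=3,fy=3,interpolation=cv2.INTER_CUBIC))
E
```

```text
t: 1.68
tcp_pos: [0.5454, 0.0532, 0.2113]
orientation: [-0.0, 0.937, 0.35, -0.0]
wrist_force: [-0.3, -0.4, 1.0]
width: 0.0
grip_force: 0.0
 -18,96,140 shift mm [ 9.3 -4.3 69.2]
turn [-0.  0. -0.] tcp carrier [-27.2  91.7 209.3] t 1.68 q [ 0.1   0.08  0.13  1.62 -0.    2.52] F [-0.4 -0.1  1. ] w 0.0 g 0.0
```

View pics/s1.png

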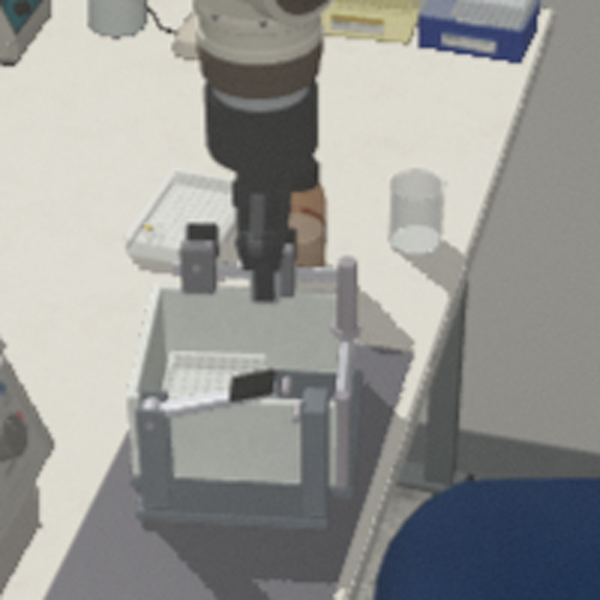

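The closed fingertips (265,298) hang right above the black pad (253,385). Pressing down.

```bash
python3 -m pendant '8 -4 20 0 0 0 0; 8 -4 45 0 0 0 0; 8 -4 69 0 0 0 0; 8 -4 69 0 0 0 0'|sed -n '2p;4p'; python3 -m pendant '-1 0 7 0 0 0 0;-1 0 12 0 0 0 0;-1 0 17 0 0 0 0;-1 0 20 0 0 0 0;-1 0 20 0 0 0 0' |sed -n '2p;4p'; python3 go.py " -20,96,110"
```

```text
tcp_pos: [0.5473, 0.0605, 0.1386]
wrist_force: [-0.3, 0.3, -0.0]
tcp_pos: [0.5487, 0.0608, 0.1227]
wrist_force: [0.0, -0.8, 1.9]
 -20,96,110 shift mm [-0.3 -0.7 10.7]
turn [ 0.1 -0.  -0. ] tcp carrier [-19.7  95.3 120.7] t 2.48 q [ 0.11  0.08 -0.04  1.45 -0.    2.54] F [-0.5 -0.6  1.9] w -0.1 g 0.9
```

```bash
for i in 1; do python3 -m pendant '0 0 3 0 0 0 0;0 0 5 0 0 0 0;0 0 7 0 0 0 0;0 0 9 0 0 0 0;0 0 9 0 0 0 0' |sed -n '2p;4p'; python3 -m pendant '0 0 1 0 0 0 0;0 0 2 0 0 0 0;0 0 3 0 0 0 0;0 0 4 0 0 0 0;0 0 4 0 0 0 0'|sed -n '2p;4p'; done;  python3 go.py " -20,96,110"
```

```text
tcp_pos: [0.5485, 0.0612, 0.1134]
wrist_force: [0.7, -0.8, 0.2]
tcp_pos: [0.5483, 0.0611, 0.1094]
wrist_force: [-1.5, -0.9, 5.1]
 -20,96,110 shift mm [-0.1 -0.3 -2.6]
turn [ 0.  0. -0.] tcp carrier [-19.9  95.7 107.4] t 3.32 q [ 0.11  0.08 -0.07  1.42 -0.    2.54] F [-1.7  0.3  5.1] w 0.2 g 2.0
```

```bash
python3 -m pendant '0 0 1 0 0 0 0;0 0 2 0 0 0 0;0 0 2 0 0 0 0;0 0 -10 0 0 0 0;0 0 -30 0 0 0 0'|sed -n '4p'; python3 -m pendant '0 0 -40 0 0 0 0;0 0 -60 0 0 0 0;0 0 -60 0 0 0 70;0 0 -60 0 0 0 70'>/dev/null; python3 - <<'E'
from h import *
im,d=arm.capture("scene"); cv2.imwrite("pics/s2.png",cv2.resize(im[130:330,230:430],None,fx=3,fy=3,interpolation=cv2.INTER_CUBIC))
E
python3 go.py " -20,-78,195" " -20,-78,108"
```

```text
wrist_force: [-0.6, -1.2, 0.4]
 -20,-78,195 shift mm [ -0.4 173.7   2.2]
 -20,-78,108 shift mm [ -0.5 173.7  89.2]
turn [-0. -0. -0.] tcp carrier [-19.5  95.7 197.2] t 4.12 q [0.11 0.08 0.11 1.6  0.   2.54] F [-0.1  0.6 -0.4] w 30.9 g 0.0
```

View pics/s2.png

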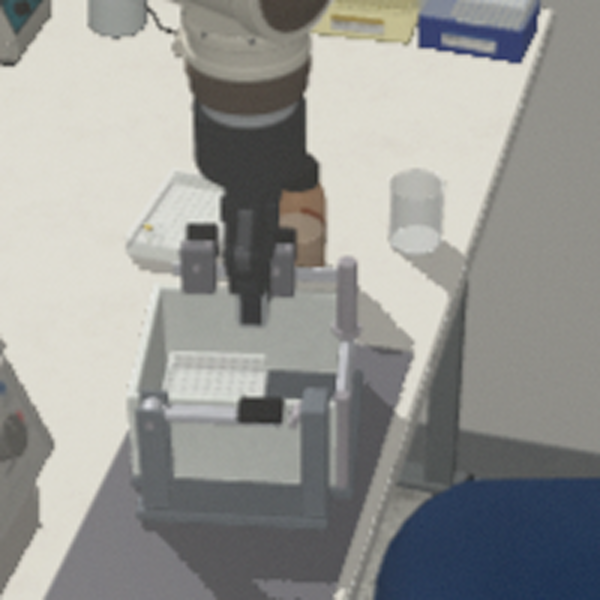

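The lever now lies level (pad at 261,410) and stays down. On to the front catch.

```bash
python3 -m pendant '0 40 0 0 0 0 70;0 80 0 0 0 0 70;0 120 0 0 0 0 70;0 158 0 0 0 0 70;0 174 0 0 0 0 70'>/dev/null; python3 -m pendant '0 0 0 0 0 0 70;0 0 20 0 0 0 70;0 0 40 0 0 0 70;0 0 40 0 0 0 70' >/dev/null;  python3 go.py " -20,-78,106"; python3 - <<'E'
from h import *
im,d=arm.capture("top"); cv2.imwrite("pics/t3.png",cv2.resize(im[130:280,260:460],None,fx=4,fy=4,interpolation=cv2.INTER_CUBIC))
E
```

```text
-20,-78,106 shift mm [ 1.2  1.8 45.7]
turn [-0.3  0.3 -0. ] tcp carrier [-21.  -76.5 151.7] t 4.87 q [-0.11  0.36  0.35  1.57  0.    2.32] F [-0.6  0.8 -1.8] w 70.2 g 0.0
```

View pics/t3.png

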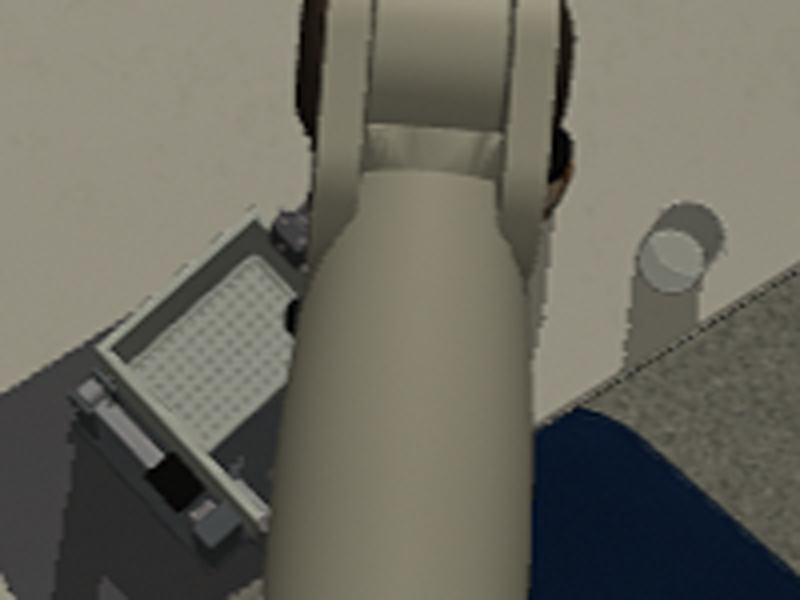

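The top view is hidden by the arm (only the lever side at (175,480) shows), so I continue by the fit and force.

```bash
python3 -m pendant '1 1 15 0 0 0 70;1 1 30 0 0 0 70;1 1 45 0 0 0 70;1 1 45 0 0 0 55;1 1 45 0 0 0 55'|grep force; python3 go.py " -20,-78,106"; python3 -m pendant '0 0 0 0 0 0 50;0 0 0 0 0 0 46;0 0 0 0 0 0 43;0 0 0 0 0 0 43'|grep force; python3 go.py " -20,-78,106";  python3 -m pendant '0 0 0 0 0 0 40;0 0 0 0 0 0 38;0 0 0 0 0 0 38'|grep force; python3 go.py " -20,-78,106"
```

```text
wrist_force: [-1.0, -0.9, 1.1]
grip_force: 0.0
 -20,-78,106 shift mm [-1.1 -0.7  6.7]
turn [-0.  0.  0.] tcp carrier [-18.9 -78.7 112.7] t 5.33 q [-0.11  0.36  0.27  1.48  0.    2.32] F [-1.4  0.   1.1] w 54.8 g 0.0
wrist_force: [2.6, -2.5, 3.0]
grip_force: 2.5
 -20,-78,106 shift mm [-1.7 -2.4  8. ]
turn [ 0.2 -0.1 -0. ] tcp carrier [-18.4 -80.4 114. ] t 5.67 q [-0.11  0.36  0.27  1.48 -0.    2.32] F [ 0.3 -3.6  3. ] w 42.9 g 2.5
wrist_force: [2.8, -3.2, 3.1]
grip_force: 2.5
 -20,-78,106 shift mm [-1.5 -2.1  7.4]
turn [ 0.1 -0.1 -0. ] tcp carrier [-18.5 -80.1 113.4] t 5.92 q [-0.11  0.36  0.27  1.48 -0.    2.32] F [ 0.  -4.3  3.1] w 37.8 g 2.5
```

```bash
python3 -m pendant '0 0 0 0 0 0 46;0 -1 4 0 0 0 46;0 -1 8 0 0 0 46;0 -1 8 0 0 0 40;0 -1 8 0 0 0 37'|grep force; python3 go.py " -20,-78,106";  python3 -m pendant '0 -1 0 0 0 0 35;0 -1 0 0 0 0 33;0 -1 0 0 0 0 31;0 -1 0 0 0 0 31'|grep force; python3 go.py " -20,-78,106"
```

```text
wrist_force: [2.5, -2.9, -2.9]
grip_force: 2.0
 -20,-78,106 shift mm [-0.9 -0.5 -2.5]
turn [ 0.   0.1 -0. ] tcp carrier [-19.1 -78.5 103.5] t 6.33 q [-0.1   0.36  0.25  1.47 -0.    2.32] F [-0.1 -3.8 -2.9] w 37.3 g 2.0
wrist_force: [5.7, -8.0, -2.1]
grip_force: 25.6
 -20,-78,106 shift mm [-1.  -0.6 -1.8]
turn [ 0.1  0.  -0.1] tcp carrier [-19.  -78.7 104.2] t 6.67 q [-0.1   0.36  0.25  1.46 -0.    2.32] F [-1.  -9.8 -2.1] w 31.7 g 25.6
```

```bash
python3 -m pendant '0 0 0 0 0 0 50;0 0 0 0 0 0 70;0 0 0 0 0 0 70;0 0 -6 0 0 0 70;0 0 -6 0 0 0 70'|grep force; python3 -m pendant '10 0 0 0 0 0 70;25 0 0 0 0 0 70;45 0 0 0 0 0 70;64 0 0 0 0 0 70;64 0 0 0 0 0 70'|grep force; python3 go.py "45,-78.5,104"
```

```text
wrist_force: [0.3, 0.6, -1.0]
grip_force: 0.0
wrist_force: [0.8, -0.2, 0.1]
grip_force: 0.0
45,-78.5,104 shift mm [-3.5  1.9  5.5]
turn [-0.  -0.   0.1] tcp carrier [ 48.5 -76.5 109.5] t 7.5 q [-0.03  0.48  0.42  1.52  0.    2.39] F [ 0.5 -0.7  0.1] w 70.1 g 0.0
```

```bash
python3 -m pendant '-2 1 3 0 0 0 60;-2 1 5 0 0 0 55;-2 1 5 0 0 0 50;-2 1 5 0 0 0 50'|grep force; python3 go.py "45,-78.5,104"
```

```text
wrist_force: [0.5, -1.8, -1.4]
grip_force: 1.1
45,-78.5,104 shift mm [ 2.6 -0.2  1.2]
turn [ 0.   0.  -0.1] tcp carrier [ 42.4 -78.7 105.2] t 7.83 q [-0.04  0.47  0.4   1.51 -0.    2.39] F [-0.8 -1.7 -1.4] w 50.1 g 1.1
```

```bash
python3 -m pendant '1 0 0 0 0 0 44;1 0 0 0 0 0 40;1 0 0 0 0 0 37;1 0 0 0 0 0 37'|grep force; python3 go.py "45,-78.5,104";  python3 -m pendant '0 0 0 0 0 0 35;0 0 0 0 0 0 33;0 0 0 0 0 0 31;0 0 0 0 0 0 31'|grep force; python3 go.py "45,-78,104"
```

```text
wrist_force: [1.9, -5.7, 1.8]
grip_force: 2.5
45,-78.5,104 shift mm [ 1.5 -1.   2.2]
turn [ 0.1 -0.  -0.1] tcp carrier [ 43.5 -79.5 106.2] t 8.17 q [-0.04  0.47  0.41  1.51 -0.    2.39] F [-2.3 -5.5  1.8] w 37.4 g 2.5
wrist_force: [-2.1, -3.6, 4.2]
grip_force: 25.7
45,-78,104 shift mm [ 1.4 -0.7  2.6]
turn [ 0.1 -0.  -0.1] tcp carrier [ 43.6 -78.7 106.6] t 8.5 q [-0.04  0.47  0.41  1.51 -0.    2.39] F [-3.9 -1.4  4.2] w 31.4 g 25.7
```

```bash
python3 -m pendant '0 0 0 0 0 0 45;0 0 0 0 0 0 60;0 0 0 0 0 0 60;0 0 -30 0 0 0 60;0 0 -60 0 0 0 50'|grep force; python3 -m pendant '0 0 -25 0 0 -7 50;-20 0 -25 0 0 -14 50;-40 0 -25 0 0 -21 50;-70 -10 -25 0 0 -28 50;-100 -30 -25 0 0 -35 50'|grep force; python3 -m pendant '0 0 0 0 0 -7 50;0 0 0 0 0 -14 50;0 0 0 0 0 -21 50;0 0 0 0 0 -28 50;0 0 0 0 0 -35 50'|grep force;  python3 go.py " -80,-20,190"
```

```text
wrist_force: [0.2, -0.2, 0.4]
grip_force: 0.0
wrist_force: [-0.4, -1.0, 1.3]
grip_force: 0.0
wrist_force: [-0.0, 0.0, 0.5]
grip_force: 0.0
 -80,-20,190 shift mm [ 18.2 -32.1   0.3]
turn [-0.  -0.  70.3] tcp carrier [-55.9 -48.  190.2] t 9.75 q [-0.12  0.25  0.28  1.61  0.    1.08] F [0.  0.  0.5] w 50.1 g 0.0
```

```bash
python3 -m pendant '6 -10 0 0 0 -7 50;12 -20 0 0 0 -14 50;18 -32 0 0 0 -20 50;18 -32 0 0 0 -20 50;18 -32 0 0 0 -20 50'|grep force;  python3 go.py " -80,-20,131"; python3 - <<'E'
from h import *
im,d=arm.capture("scene"); cv2.imwrite("pics/s4.png",cv2.resize(im[170:320,250:400],None,fx=4,fy=4,interpolation=cv2.INTER_CUBIC))
E
```

```text
wrist_force: [-0.1, -0.5, -0.1]
grip_force: 0.0
 -80,-20,131 shift mm [ 0.3 -0.4 59.6]
turn [ 0.  -0.  89.8] tcp carrier [-79.7 -20.3 190.6] t 10.17 q [-0.11  0.15  0.18  1.59  0.    0.75] F [-0.4 -0.3 -0.1] w 49.9 g 0.0
```

View pics/s4.png

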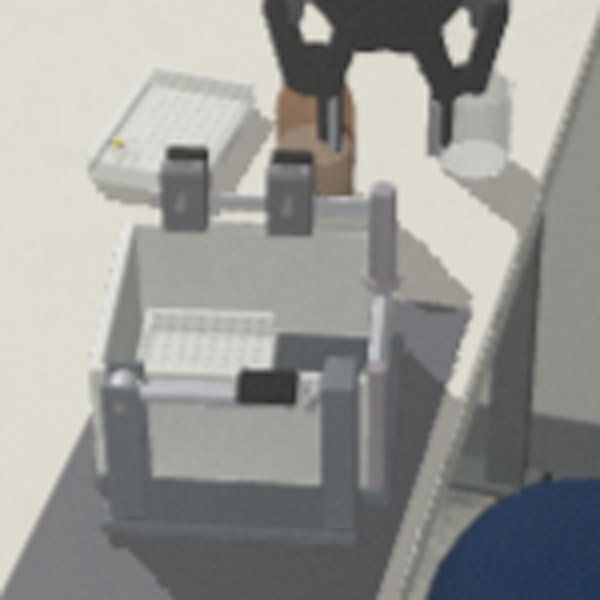

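Both buttons now sit close against their blocks, the lever is down, and the open jaws (330,120)/(438,125) straddle the post (383,190). Gripping the post.

```bash
python3 -m pendant '0 0 20 0 0 0 50;0 0 40 0 0 0 50;0 0 59 0 0 0 50;0 0 59 0 0 0 30;0 0 59 0 0 0 20'|grep force; python3 -m pendant '0 0 0 0 0 0 14;0 0 0 0 0 0 8;0 0 0 0 0 0 8;0 0 0 0 0 0 8'; python3 go.py " -80,-20,131"
```

```text
wrist_force: [-0.5, -1.3, -0.5]
grip_force: 0.0
t: 10.97
tcp_pos: [0.58, -0.0658, 0.1343]
orientation: [0.001, 0.415, 0.91, 0.0]
wrist_force: [1.9, 1.2, 0.9]
width: 0.0142
grip_force: 59.0
 -80,-20,131 shift mm [ 0.8 -0.8  1.3]
turn [ 0.1 -0.  90. ] tcp carrier [-79.2 -20.8 132.3] t 10.97 q [-0.11  0.15  0.06  1.48  0.    0.74] F [ 2.2 -0.3  0.9] w 14.2 g 59.0
```

```bash
python3 -m pendant '0.2 -5.6 0 0 0 4 8;1 -12.5 0 0 0 9 8;2.7 -20.7 0 0 0 15 8;5.3 -28.7 0 0 0 21 8;7.5 -33.8 0 0 0 25 8'|grep force; python3 go.py; python3 -m pendant '0.3 -7 0 0 0 5 8;1.2 -13.9 0 0 0 10 8;2.7 -20.7 0 0 0 15 8;4.8 -27.4 0 0 0 20 8;4.8 -27.4 0 0 0 20 8'|grep force; python3 go.py
```

```text
wrist_force: [2.4, 1.7, 0.4]
grip_force: 59.0
turn [ 0.1 -0.  64.6] tcp carrier [-113.6  -13.1  132.4] t 11.38 q [-0.15  0.08 -0.02  1.47  0.    1.15] F [ 2.9 -0.3  0.4] w 14.3 g 59.0
wrist_force: [4.4, 1.5, -0.7]
grip_force: 59.5
turn [ 0.1 -0.1 44.7] tcp carrier [-136.2    3.1  132.3] t 11.8 q [-0.16  0.02 -0.08  1.47  0.    1.48] F [ 4.3 -1.7 -0.7] w 14.5 g 59.5
```

```bash
python3 -m pendant '0.3 -7 0 0 0 5 8;1.2 -13.9 0 0 0 10 8;2.7 -20.7 0 0 0 15 8;4.8 -27.4 0 0 0 20 8;4.8 -27.4 0 0 0 20 8'|grep force; python3 go.py;python3 -m pendant '0.3 -7 0 0 0 5 8;1.2 -13.9 0 0 0 10 8;2.7 -20.7 0 0 0 15 8;4.8 -27.4 0 0 0 20 8;4.8 -27.4 0 0 0 20 8'|grep force; python3 -m pendant '0 0 0 0 0 0 8;0 0 0 0 0 0 8;0 0 0 0 0 0 8'>/dev/null; python3 go.py " -159.7,53,131"
```

```text
wrist_force: [3.0, 1.7, 1.6]
grip_force: 59.8
turn [ 0.1 -0.1 24.9] tcp carrier [-152.    25.9  132.3] t 12.22 q [-0.16 -0.05 -0.15  1.47  0.    1.83] F [ 3.4 -0.7  1.6] w 13.9 g 59.8
wrist_force: [3.5, -0.3, 3.5]
grip_force: 60.0
 -159.7,53,131 shift mm [-0.7 -1.4  1.2]
turn [ 0.1 -0.1  5.3] tcp carrier [-158.9   51.7  132.2] t 12.88 q [-0.13 -0.11 -0.2   1.47 -0.    2.2 ] F [ 3.7 -2.   6.4] w 14.3 g 60.4
```

```bash
python3 -m pendant '0 0 0 0 0 0 8;0 0 0 0 0 0 8;0 0 0 0 0 0 8;0 0 0 0 0 0 8;0 0 0 0 0 0 8'|grep force; python3 - <<'E'
from h import *
im,d=arm.capture("scene"); cv2.imwrite("pics/s5.png",cv2.resize(im[170:370,240:440],None,fx=3,fy=3,interpolation=cv2.INTER_CUBIC))
E
```

```text
wrist_force: [3.8, 0.9, 7.1]
grip_force: 60.4
```

View pics/s5.png

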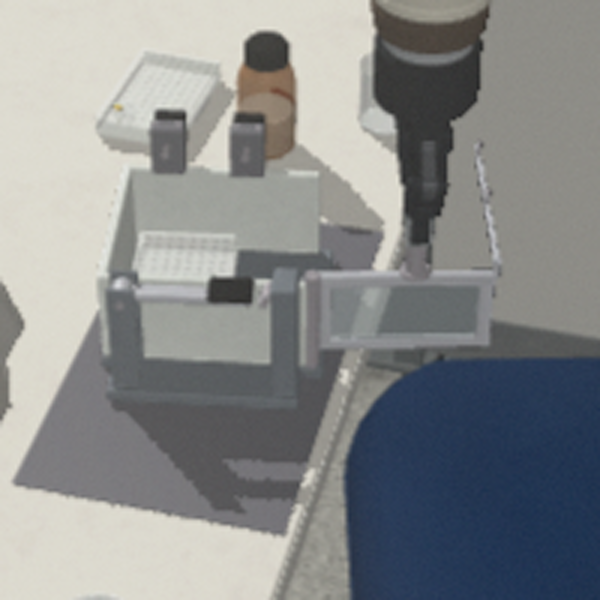

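The gate (405,310) stands about square to the front with the post gripped at (418,260). The lever pad (230,290) is down, both buttons are in, and the bystanders in view are in place.

```bash
python3 -c "
from rig import arm; print(arm.close_job())"
```

```text
the job is handed in; nothing more can be done
None
```

I handed the job in with the lever held down, the front and then the rear catch squeezed in, and the gate held about 84° open with the post still gripped; I have not seen the verdict.

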